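# Post the used test cassettes

### The job

The used test cassettes have to go into the grey collection box, but the tall amber bottle stands in the way of its slot. First take the bottle away and stand it upright in the white spill tray without knocking it over; then post both white cassettes edge-on through the slot in the box's leaning face, so that they drop right inside. Leave the other things on the bench where they are.

Things in the scene. Friction and masses are not known exactly. Their poses are not given: they have to be found in the camera images.
- box: hollow grey collection box, fixed; 160 (x) x 160 (y) x 155 mm high, walls 4 mm, closed but for its slot. Origin: centre of underside, z up. Front towards its own -x: upright wall at x = -80 mm up to z = 100 mm, then a flat face leaning back (to +x) 38 degrees from vertical for 70 mm, up to the level top. The way in, square to that face, runs to +x and 38 degrees downwards
- slot (a point): centre of the slot's mouth on the outside of the leaning face, (-59, 0, 127) mm in the box's frame; axes as the box's. Slot 46 mm long (level, along box y), 15 mm high (up the face); the face goes on 36 mm above and 34 mm below its centre. A cassette a little over half way in (over 45 mm) and let go slides and tips inside by itself
- bottle: tall amber glass bottle with a black screw cap, about 0.3 kg, standing in front of the box's slot; 190 mm tall, body 60 mm across up to 118 mm, neck 28 mm across, cap 36 mm across from 151 to 190 mm above its foot. Origin: centre of its underside, z up its axis
- tray: shallow square white spill tray, fixed to the bench, open above; 115 x 115 mm, 20 mm high, walls 4 mm, its inside floor 4 mm above the bench. Origin: centre of the underside, z up
- cassette_a: white plastic test cassette, a flat bar 80 (x) x 32 (y) x 8 mm (z), about 20 g, lying flat on the bench with a small window and a round well in its upper face; it may be posted either end first. Origin: centre of its underside, x along its length, z out of its upper face
- cassette_b: a second white test cassette, the same as the first
- slide_box: square white slide box with a grey seam, 62 x 62 x 14 mm, lying on the bench near the cassettes; not to be moved. Origin: centre of the underside
- microplate: clear 96-well plate, 127 (x) x 85 (y) x 14 mm, lying on the bench; not to be moved. Origin: centre of the underside
- reagent: small amber jar with a black cap, 48 mm across, 100 mm tall, standing on the bench; not to be moved. Origin: centre of the underside
There are look-alikes about, which are no part of the job. Leave any turquoise look-alike of the box alone.

How it is judged:
On the way, in this order (a step that is already met when the one before it is completed fails the run):
1. the amber bottle stands upright in the spill tray (x of bottle in the frame of tray between -0.045 and 0.045 m and y of bottle in the frame of tray between -0.045 and 0.045 m and z of bottle in the frame of tray below 0.012 m and angle between bottle's own z axis and vertical below 0.1 rad and linear speed of bottle below 0.02 m/s and contact force between the fingers and bottle below 0.1 N), for 0.2 s.
2. one cassette is inside the box (((x of cassette_a in the frame of box between -0.078 and 0.078 m and y of cassette_a in the frame of box between -0.078 and 0.078 m and z of cassette_a in the frame of box between 0 and 0.085 m) or (x of cassette_b in the frame of box between -0.078 and 0.078 m and y of cassette_b in the frame of box between -0.078 and 0.078 m and z of cassette_b in the frame of box between 0 and 0.085 m))), for 0.1 s.
3. both cassettes are inside the box (x of cassette_a in the frame of box between -0.078 and 0.078 m and y of cassette_a in the frame of box between -0.078 and 0.078 m and z of cassette_a in the frame of box between 0 and 0.085 m and x of cassette_b in the frame of box between -0.078 and 0.078 m and y of cassette_b in the frame of box between -0.078 and 0.078 m and z of cassette_b in the frame of box between 0 and 0.085 m), for 0.1 s.
At the end, for the whole second after the job is handed in: The bottle stands in the spill tray (axis within 45 mm of its centre along each side, foot under 12 mm above the tray's underside, upright within 0.1 rad); both cassettes are inside the box (origins within its walls, under 85 mm above its underside); all three slower than 0.02 m/s (all of step 3 and x of bottle in the frame of tray between -0.045 and 0.045 m and y of bottle in the frame of tray between -0.045 and 0.045 m and z of bottle in the frame of tray below 0.012 m and angle between bottle's own z axis and vertical below 0.1 rad and linear speed of each of bottle, cassette_a, cassette_b below 0.02 m/s); the robot touches nothing.
It fails at once if the amber bottle is knocked over (tilted more than 0.6 rad) (angle between bottle's own z axis and vertical above 0.6 rad).
It fails at once if the microplate is moved by more than 30 mm (distance of microplate from where it was at the start of the episode above 0.03 m).
It fails at once if the slide box is moved by more than 30 mm (distance of slide_box from where it was at the start of the episode above 0.03 m).
It fails at once if the reagent is moved by more than 30 mm (distance of reagent from where it was at the start of the episode above 0.03 m).
It also fails if it takes over 67 s, if anything falls off the work surface, if the arm or the gripper's body presses on something with over 40 N, if the wrist force passes 120 N, or if a joint passes its speed limit or range.

### The arm

A 6-joint arm with a two-finger parallel gripper is mounted at the origin on the work surface. World frame = base frame: x ahead of the robot, y to its left, z up, the work surface at z = 0. Lengths are in m, angles in rad, forces in N, time in s.
With the tool pointing down it reaches from about 0.275 to 0.725 m from the base axis. Payload 5.6 kg.
Tool frame: the origin (TCP) lies at the centre of the arm's flange, where the gripper is bolted on; the fingertips stand 173 mm ahead of it and the grasp point (between the pads) lies 155 mm ahead of it (r.grip_depth is the distance from the TCP to the grasp point, in m); z points along the fingers, y is the line along which they close (so a half turn about z gives the same grasp; the last joint's range is limited). The gripper opens to 85 mm and grips with 20 to 120 N. Pads are 22 mm wide; open, the fingers measure 114 mm over their backs; the gripper's body (76 mm by 85 mm) begins 54 mm behind the grasp point. The pads swing forward as they close: fully open they stand 13 mm farther back than shut.
Start: joints at [1.622, 0.255, 0.108, 0, -1.424, -0.285], TCP at [0.127, 0.535, 0.405] pointing down, gripper open.
Joint ranges: [-2.95, 2.95], [-1.21, 1.97], [-1.09, 1.5], [-2.87, 1.71], [-2.94, -0.07], [-3.05, 3.05]. Speed limits (rad/s): [2.57, 2.57, 3.14, 3.14, 3.14, 3.14].

### API

Orientations are given as a unit quaternion [w, x, y, z].
In Python, from station import observe, get_image, camera_model, r, look_for, regions_of gives the robot as it stands.
- The arm moves only by the shell command python3 -m creep 'ROWS' [FORCE]. ROWS is JSON, a list of rows, each a list of 3 entries, a list of its own where there are three numbers: the closure, from -1 (fully open) to 1 (shut), then the shift along the tool's x, y, z in m, then the turn, a rotation vector about the tool's x, y, z in rad. A call has 1 to 10 rows; each row shifts and turns the commanded pose from where the row before left it, along the tool's axes as they then stand; what a row does not reach is not made up. A row lasts 1/10 s, in which the tool goes at most 50 mm and 8.59 degrees, less where a joint would pass 70% of its speed; a pose out of reach is approached as far as the arm can. A call with a gripper value outside its range is refused whole. The fingers move at their own pace and stop on an object; FORCE is the grip in N (left out, the last holds). Time passes only in rows, so rows that do not move let the fingers close. It gives the time, the measured TCP pose, the force, the opening and the grip force at its end, in the units of the state.
- observe(): the state, without advancing time (a new reading comes with each control period).
- get_image(name): name is "side" or "top" or "wrist"; returns the picture (384x512x3 uint8, red, green, blue); there is no depth.
- camera_model(name): a dict with "mtx" (3x3 intrinsics, pixels), "R" (3x3) and "t" (3): a world point X has camera coordinates R X + t. Camera axes: x right, y down, z forward; pixel columns grow to the right and rows downward; lengths in m; the calibration is good to about 2 mm. A picture is of the moment at which its call begins: read the wrist's pose just before it. camera_model takes no time and is no camera call; for the wrist camera it gives the pose at the moment of the call.
- r.close_job(): hands the job in; it is judged then, once.
Trained networks look in the newest picture that a camera, given by its name, has taken for a name from the list of things; names that differ only in an ending like _2 or _b are one class to them, and where a whole thing is asked for, a point or a joint stands for the part that bears it (a point fixed in the world has none). Each returns a list of dicts, best first, with "p" (0 to 1); they miss things now and then, are a little off and sometimes report something else, mostly with a low value. They report only what shows in the picture. A call takes as long as a camera call. They do not tell look-alikes from the thing itself.
- look_for(camera, label): "point" ([row, column] in pixels, amid what is visible of it).
- regions_of(camera, label): "pixels" (384x512 bool, what is visible of it) and "point" ([row, column] in pixels, amid what is visible of it).
The state is a dict: "clock": time; "joint_pos": joint angles; "joint_velocities": joint speeds; "tau": joint torques, N m; "position": TCP position; "eef_rot": TCP orientation; "ft_force": force on the tool from outside, world axes, zero at the start; "wrist_torque": the same for the moment, N m; "finger_gap": opening from 0.0 (shut) to 1.0 (fully open); "grip_force": force on a finger pad.
Only numpy, scipy, OpenCV 4.12 (cv2) and the standard library are available. Lean on these libraries where they do the work, as an engineer would, in place of code of your own. Each camera call takes 0.05 s, during which the arm holds its last target. There are 200 camera calls.

## Working session

There is one attempt and no reset: what is moved stays moved. The work goes in short steps, Python scripts to look and compute and a shell command to move; the robot and the scene stay as the last step left them, time stands still between calls to the robot, and variables do not carry over. Pictures are saved under pics/ and viewed, at most 12 in all, crops included, and the job is handed in when it is done.

```bash
mkdir -p pics; ls; python3 - <<'E'
from station import *
import cv2,numpy as np
s=observe();print(s)
a=[get_image(n) for n in("top","side")]
for n,i in zip(("top","side"),a): cv2.imwrite(f"pics/{n}0.png",i[:,:,::-1])
for c in("top","side"):
  m=camera_model(c);print(c,m)
E
```

```text
pics
{'clock': 0.0, 'joint_pos': array([ 1.62159424e+00,  2.55745006e-01,  1.06996565e-01, -4.82977317e-04,
       -1.42392876e+00, -2.84594927e-01]), 'joint_velocities': array([ 0.00044643, -0.00162903,  0.00026067,  0.00233459, -0.00099254,
        0.00158347]), 'tau': array([-8.74546686e-06, -3.86623299e+01,  2.37947148e+01,  5.36538631e+00,
       -5.95633537e-03,  2.54313179e-06]), 'position': array([0.12731484, 0.53488217, 0.40379213]), 'eef_rot': array([ 9.67113624e-04,  9.93170531e-01, -1.16667714e-01, -7.85348120e-05]), 'ft_force': array([0.02495939, 0.21802134, 0.60929542]), 'wrist_torque': array([ 0.01331092, -0.0375559 , -0.01119549]), 'grip_force': 0.0, 'finger_gap': 0.9993832869555924}
top {'mtx': array([[395.30225921,   0.        , 258.11810513],
       [  0.        , 395.30225921, 190.06429728],
       [  0.        ,   0.        ,   1.        ]]), 'R': array([[-2.46501772e-02, -9.99695961e-01, -5.95408995e-04],
       [-9.89745923e-01,  2.44886464e-02, -1.40724251e-01],
       [ 1.40696046e-01, -2.87957411e-03, -9.90048651e-01]]), 't': array([-0.04037021,  0.5872619 ,  0.98395454])}
side {'mtx': array([[365.14380962,   0.        , 253.49987618],
       [  0.        , 365.14380962, 184.35268977],
       [  0.        ,   0.        ,   1.        ]]), 'R': array([[ 0.73812589, -0.67457326,  0.01100439],
       [-0.40561341, -0.45674277, -0.79174731],
       [ 0.53911774,  0.57994566, -0.61074962]]), 't': array([-0.46153935,  0.29686397,  0.67521913])}
```

View pics/top0.png

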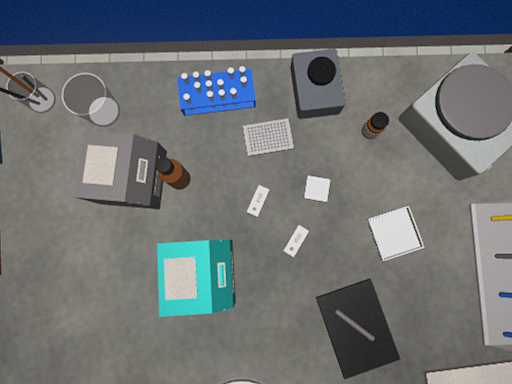

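View pics/side0.png

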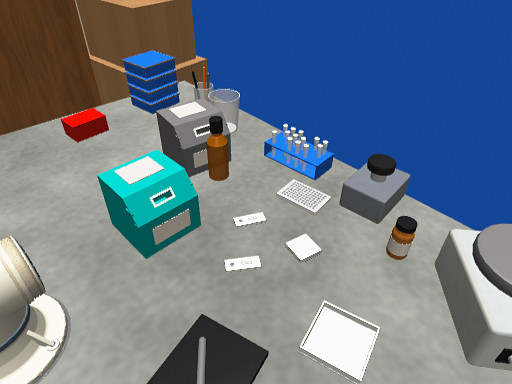

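The top view shows the grey box at about (row 170, col 120), its slot facing right, and the bottle at (172,172). The cassettes are at (200,258) and (241,296), the slide box at (188,317) and the tray at (232,396). The side view agrees. The turquoise box at (278,197) is the look-alike, and the reagent jar at (124,376) is the small amber bottle, so neither is used. I'll fit poses from silhouettes next.

```bash
cat > h.py <<'E'
from station import *
import cv2,numpy as np
from scipy.optimize import minimize
from scipy.spatial.transform import Rotation as Ro
def proj(cm,P):
    c=np.asarray(P)@cm['R'].T+cm['t']; u=c@cm['mtx'].T; return u[:,:2]/u[:,2:]
def plane(cm,rc,z):
    d=cm['R'].T@np.linalg.inv(cm['mtx'])@[rc[1],rc[0],1]; o=-cm['R'].T@cm['t']
    return o+d*(z-o[2])/d[2]
def box(lx,ly,lz): return np.array([[x,y,z] for x in(-lx/2,lx/2) for y in(-ly/2,ly/2) for z in(0,lz)])
def place(P,q,z=0):
    c,s=np.cos(q[2]),np.sin(q[2]); return P@np.array([[c,s,0],[-s,c,0],[0,0,1]])+[q[0],q[1],z]
def cyl(rz): return np.array([[rr*np.cos(a),rr*np.sin(a),z] for rr,z in rz for a in np.linspace(0,2*np.pi,32)])
t=np.radians(38)
BOX=np.array([[x,y,z] for y in(-.08,.08) for x,z in((-.08,0),(.08,0),(.08,.155),(-.08,.1),(-.08+.07*np.sin(t),.155))])
CAS=box(.08,.032,.008);TRAY=box(.115,.115,.02);SL=box(.062,.062,.014)
BOT=[cyl([(.03,0),(.03,.118)]),cyl([(.014,.118),(.014,.151)]),cyl([(.018,.151),(.018,.19)])]
def sil(cm,P,S=4):
    m=np.zeros((384*S,512*S),np.uint8)
    for p in(P if isinstance(P,list) else[P]):
        h=cv2.convexHull(((proj(cm,p)+.5)*S).astype(np.float32)); cv2.fillConvexPoly(m,np.round(h*16).astype(np.int32),255,shift=4)
    return cv2.resize(m,(512,384),interpolation=cv2.INTER_AREA)/255.
def fit(obs,P,q0,z=0,ign=None):
    L=P if isinstance(P,list) else[P]
    def f(q):
        c=0
        for cm,m,ig in obs:
            s=sil(cm,[place(p,q,z) for p in L]); w=1 if ig is None else ~ig
            c+=(np.abs(s-m)*w).sum()/m.sum()
        return c/len(obs)
    sim=np.array([q0]+[np.array(q0)+d for d in np.diag([.015,.015,.2])])
    b=minimize(f,q0,method='Nelder-Mead',options=dict(initial_simplex=sim,xatol=1e-4,fatol=1e-4,maxiter=150))
    return b.x,b.fun
E
python3 - <<'E'
from h import *
cms={c:camera_model(c) for c in("top","side")}
R={}
for c in cms:
  get_image(c)
  for l in("box","bottle","tray","cassette_a","slide_box"):
    R[c,l]=g=regions_of(c,l)
    print(c,l,[(round(x["p"],2),np.round(x["point"]).astype(int).tolist(),int(x["pixels"].sum())) for x in g[:5]])
np.save("R.npy",R,allow_pickle=True)
E
```

```text
top box [(0.78, [278, 193], 5578), (0.71, [167, 120], 5776)]
top bottle [(0.83, [171, 174], 770), (0.71, [241, 296], 379)]
top tray [(0.81, [236, 393], 2035)]
top cassette_a [(0.71, [199, 257], 343), (0.58, [240, 295], 355)]
top slide_box [(0.59, [190, 315], 555)]
side box [(0.87, [201, 151], 7441), (0.62, [133, 190], 3498)]
side bottle [(0.94, [153, 216], 1190)]
side tray [(0.77, [341, 341], 4033)]
side cassette_a [(0.85, [264, 242], 459), (0.8, [220, 250], 335), (0.27, [197, 306], 1082)]
side slide_box [(0.75, [248, 304], 618)]
```

```bash
python3 - <<'E'
from h import *
R=np.load("R.npy",allow_pickle=True).item()
cms={c:camera_model(c) for c in("top","side")}
def pick(c,l,rc): return min(R[c,l],key=lambda g:np.hypot(*(np.array(g["point"])-rc)))["pixels"]
def go(n,l,P,z,tp,sp,yaws,ign=False):
  o=[]
  for c,rc in(("top",tp),("side",sp)):
    ig=cv2.dilate(pick(c,"bottle",(171,174) if c=="top" else(153,216)).astype(np.uint8),np.ones((5,5)))>0 if ign else None
    o.append((cms[c],pick(c,l,rc),ig))
  p=plane(cms["top"],tp,z)[:2]
  for name,ob in(("both",o),("top",o[:1]),("side",o[1:])):
    b=min((fit(ob,P,[*p,y]) for y in yaws),key=lambda b:b[1])
    print(n,name,np.round(b[0],4),round(b[1],3))
go("box","box",BOX,.08,(167,120),(133,190),[1.4,1.6],True)
go("bottle","bottle",BOT,.095,(171,174),(153,216),[0])
go("tray","tray",TRAY,.01,(236,393),(341,341),[0,.2])
go("casA","cassette_a",CAS,.004,(199,257),(220,250),[.5,-.5])
go("casB","cassette_a",CAS,.004,(240,295),(264,242),[.5,-.5])
go("slide","slide_box",SL,.004,(190,315),(248,304),[0,.3])
s=observe();print(camera_model("wrist"))
i=get_image("top");cv2.imwrite("pics/crop.png",cv2.resize(i[110:270,70:330],None,fx=3,fy=3,interpolation=2)[:,:,::-1])
E
```

```text
box both [0.6344 0.2809 1.4572] 0.035
box top [0.6349 0.2799 1.4533] 0.017
box side [0.634  0.2831 1.4813] 0.042
bottle both [0.6271 0.1578 0.0902] 0.065
bottle top [0.6285 0.1575 0.1093] 0.054
bottle side [0.6254 0.1568 0.1293] 0.052
tray both [ 0.4658 -0.412   0.2841] 0.035
tray top [ 0.4673 -0.4114  0.2817] 0.029
tray side [ 0.4649 -0.4127  0.2859] 0.023
casA both [ 0.5617 -0.0533 -0.4311] 0.1
casA top [ 0.5631 -0.0542 -0.4377] 0.095
casA side [ 0.5604 -0.0527 -0.4218] 0.07
casB both [ 0.4525 -0.1515 -0.5718] 0.101
casB top [ 0.4538 -0.1517 -0.5661] 0.101
casB side [ 0.4512 -0.1517 -0.5744] 0.071
slide both [ 0.5901 -0.2122 -0.1952] 0.072
slide top [ 0.5904 -0.2121 -0.1947] 0.05
slide side [ 0.5892 -0.2124 -0.1853] 0.089
{'mtx': array([[318.5581367 ,   0.        , 258.08958652],
       [  0.        , 318.5581367 , 192.4981389 ],
       [  0.        ,   0.        ,   1.        ]]), 'R': array([[-2.31400537e-01, -9.72858561e-01, -1.10550878e-04],
       [-9.22139212e-01,  2.19300405e-01,  3.18695160e-01],
       [-3.10021071e-01,  7.38481745e-02, -9.47857259e-01]]), 't': array([ 0.55011403, -0.04108153,  0.38042447])}
```

View pics/crop.png

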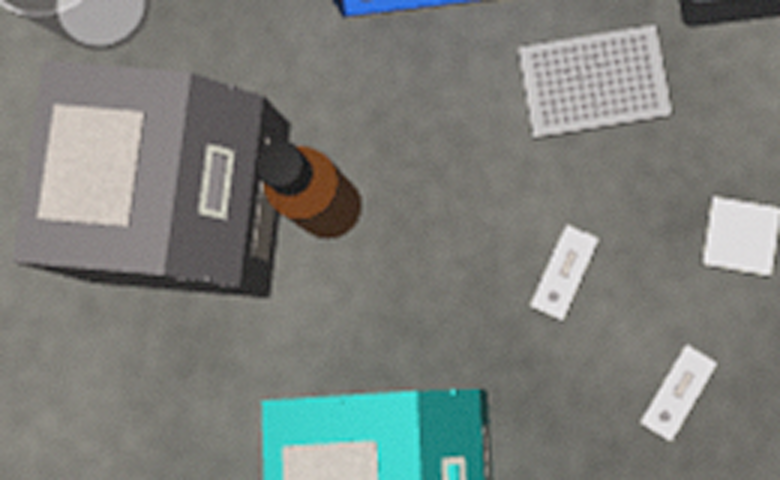

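The crop confirms the targets: the grey box, the tall bottle next to it, and two cassettes each with a window and a well. The plain square is the slide box. The fitted sizes agree with the given ones.

Now I'll work out the bottle approach, closing along box y.

```bash
cat >> h.py <<'E'
def quat(q): return Ro.from_quat([q[1],q[2],q[3],q[0]])
def down(psi,tilt=0): # tool x heading psi, then turned by tilt about tool y
    c,s=np.cos(psi),np.sin(psi)
    return Ro.from_matrix(np.array([[c,s,0],[s,-c,0],[0,0,-1]]).T)*Ro.from_rotvec([0,tilt,0])
def plan(p,Rt,msg=""):
    s=observe();A=quat(s["eef_rot"])
    print(msg,"turn(tool)",np.round((A.inv()*Rt).as_rotvec(),3),"shift after turn",np.round(Rt.inv().apply(np.array(p)-s["position"]),4),"shift before",np.round(A.inv().apply(np.array(p)-s["position"]),4))
E
python3 - <<'E'
from h import *
plan([.627,.157,.404],down(-1.684),"bottle")
E
```

```text
bottle turn(tool) [-0.    0.    1.45] shift after turn [ 0.3192 -0.5391  0.0007] shift before [0.5736 0.252  0.0007]
```

```bash
python3 -m creep '[[-1,[0,0,0],[0,0,0.145]],[-1,[0,0,0],[0,0,0.145]],[-1,[0,0,0],[0,0,0.145]],[-1,[0,0,0],[0,0,0.145]],[-1,[0,0,0],[0,0,0.145]],[-1,[0,0,0],[0,0,0.145]],[-1,[0,0,0],[0,0,0.145]],[-1,[0,0,0],[0,0,0.145]],[-1,[0,0,0],[0,0,0.145]],[-1,[0,0,0],[0,0,0.145]]]' 80
python3 -m creep '[[-1,[0.02,-0.034,0],[0,0,0]],[-1,[0.02,-0.034,0],[0,0,0]],[-1,[0.02,-0.034,0],[0,0,0]],[-1,[0.02,-0.034,0],[0,0,0]],[-1,[0.02,-0.034,0],[0,0,0]],[-1,[0.02,-0.034,0],[0,0,0]],[-1,[0.02,-0.034,0],[0,0,0]],[-1,[0.02,-0.034,0],[0,0,0]],[-1,[0.02,-0.034,0],[0,0,0]],[-1,[0.02,-0.034,0],[0,0,0]]]'
python3 -c '
from h import *
plan([.627,.157,.404],down(-1.684),"bottle")'
```

```text
clock: 1.75
position: [0.1274, 0.535, 0.4047]
eef_rot: [-0.0, -0.664, 0.748, 0.0]
ft_force: [-0.2, 0.3, -0.8]
finger_gap: 1.006
grip_force: 0.0
clock: 2.75
position: [0.4438, 0.2968, 0.4049]
eef_rot: [0.0, -0.666, 0.746, 0.0]
ft_force: [-0.1, 0.9, -0.5]
finger_gap: 1.003
grip_force: 0.0
bottle turn(tool) [-0.  0.  0.] shift after turn [ 0.1182 -0.1978  0.0009] shift before [ 0.1183 -0.1978  0.0009]
```

```bash
python3 -m creep '[[-1,[0.02,-0.033,0],[0,0,0]],[-1,[0.02,-0.033,0],[0,0,0]],[-1,[0.02,-0.033,0],[0,0,0]],[-1,[0.02,-0.033,0],[0,0,0]],[-1,[0.02,-0.033,0],[0,0,0]],[-1,[0.017,-0.031,0],[0,0,0]],[-1,[0,0,0],[0,0,0]]]'
python3 - <<'E'
from h import *
plan([.627,.157,.404],down(-1.684),"bottle")
cm=camera_model("wrist");i=get_image("wrist");cv2.imwrite("pics/w1.png",i[:,:,::-1])
print("cap top centre",proj(cm,[[.627,.157,.19]]),"slot",proj(cm,[place(np.array([[-.059,0,.127]]),(.6345,.281,1.457))[0]]))
t=get_image("top");cv2.imwrite("pics/t1.png",t[:,:,::-1])
E
```

```text
clock: 3.45
position: [0.6268, 0.1569, 0.403]
eef_rot: [-0.001, -0.665, 0.747, -0.0]
ft_force: [0.6, -0.1, -0.3]
finger_gap: 1.004
grip_force: 0.0
bottle turn(tool) [ 0.001 -0.002 -0.004] shift after turn [-0.0001 -0.0002 -0.001 ] shift before [-0.0001 -0.0002 -0.001 ]
cap top centre [[257.66305853 224.60399269]] slot [[265.46731529 262.95162788]]
```

View pics/w1.png

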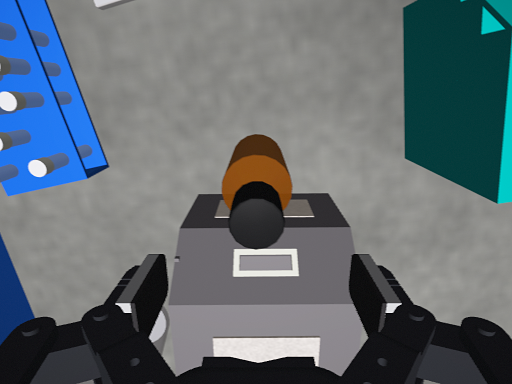

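The wrist picture shows the cap top at (224,257) and the slot at (262,265). Both are within 1 px of the predictions from my fits. Descend and grip the cap.

```bash
python3 -m creep '[[-1,[0,0,0.02],[0,0,0]],[-1,[0,0,0.02],[0,0,0]],[-1,[0,0,0.02],[0,0,0]],[-1,[0,0,0.016],[0,0,0]],[0.0,[0,0,0],[0,0,0]],[0.4,[0,0,0],[0,0,0]],[1,[0,0,0],[0,0,0]],[1,[0,0,0],[0,0,0]],[1,[0,0,0],[0,0,0]],[1,[0,0,0],[0,0,0]]]' 60
```

```text
clock: 4.55
position: [0.6247, 0.1597, 0.3305]
eef_rot: [0.002, -0.666, 0.746, -0.001]
ft_force: [1.3, 0.3, 5.8]
finger_gap: 0.409
grip_force: 60.2
```

```bash
python3 -m creep '[[1,[0,0,-0.005],[0,0,0]],[1,[0,0,-0.01],[0,0,0]],[1,[0,0,-0.015],[0,0,0]],[1,[0,0,-0.015],[0,0,0]],[1,[0,0,-0.01],[0,0,0]],[1,[0,0,-0.005],[0,0,0]],[1,[0,0,0],[0,0,0]]]'
python3 -c '
from h import *
s=observe()
plan([.466,-.412,s["position"][2]],down(-1.684),"tray")'
```

```text
clock: 5.25
position: [0.6243, 0.1596, 0.3891]
eef_rot: [0.0, -0.666, 0.746, -0.0]
ft_force: [0.5, 1.4, -2.9]
finger_gap: 0.406
grip_force: 59.9
tray turn(tool) [-0.     0.001  0.   ] shift after turn [0.5859 0.0927 0.    ] shift before [ 5.858e-01  9.280e-02 -3.000e-04]
```

```bash
python3 -m creep '[[1,[0.01,0.0016,0],[0,0,0]],[1,[0.02,0.0032,0],[0,0,0]],[1,[0.03,0.0047,0],[0,0,0]],[1,[0.035,0.0055,0],[0,0,0]],[1,[0.035,0.0055,0],[0,0,0]],[1,[0.035,0.0055,0],[0,0,0]],[1,[0.035,0.0055,0],[0,0,0]],[1,[0.035,0.0055,0],[0,0,0]],[1,[0.035,0.0055,0],[0,0,0]],[1,[0.035,0.0055,0],[0,0,0]]]'
python3 -m creep '[[1,[0.035,0.0055,0],[0,0,0]],[1,[0.035,0.0055,0],[0,0,0]],[1,[0.035,0.0055,0],[0,0,0]],[1,[0.035,0.0055,0],[0,0,0]],[1,[0.035,0.0055,0],[0,0,0]],[1,[0.035,0.0055,0],[0,0,0]],[1,[0.03,0.005,0],[0,0,0]],[1,[0.02,0.003,0],[0,0,0]],[1,[0.01,0.002,0],[0,0,0]],[1,[0,0,0],[0,0,0]]]'
python3 - <<'E'
from h import *
cm={c:camera_model(c) for c in("top","side")}
plan([.466,-.412,.389],down(-1.684),"tray")
for c in cm: get_image(c)
o=[]
for c in cm:
  g=regions_of(c,"bottle");print([(round(x["p"],2),x["point"]) for x in g[:3]])
a=[cv2.resize(get_image(c),(400,300)) for c in("top","side")]
cv2.imwrite("pics/t2.png",np.hstack(a)[:,:,::-1])
E
```

```text
clock: 6.25
position: [0.5409, -0.1398, 0.388]
eef_rot: [-0.0, -0.666, 0.746, 0.001]
ft_force: [0.7, -1.2, -1.9]
finger_gap: 0.403
grip_force: 60.0
clock: 7.25
position: [0.4681, -0.4024, 0.3878]
eef_rot: [-0.0, -0.665, 0.747, 0.001]
ft_force: [0.9, 0.4, -2.5]
finger_gap: 0.407
grip_force: 59.9
tray turn(tool) [ 0.001  0.001 -0.002] shift after turn [ 0.0098  0.001  -0.0012] shift before [ 0.0098  0.001  -0.0012]
[]
[(0.62, [296.5, 347.9])]
```

View pics/t2.png

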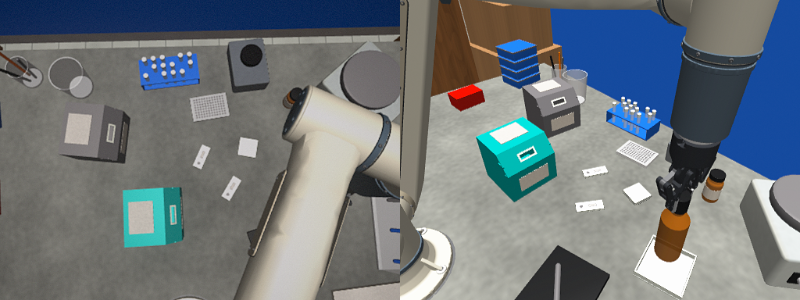

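The bottle hangs upright over the tray (side view at about (245,672) in the montage). Lower it.

```bash
python3 -m creep '[[1,[0.008,0.001,0.005],[0,0,0]],[1,[0,0,0.012],[0,0,0]],[1,[0,0,0.012],[0,0,0]],[1,[0,0,0.01],[0,0,0]],[1,[0,0,0.006],[0,0,0]],[1,[0,0,0.003],[0,0,0]],[1,[0,0,0],[0,0,0]]]'
```

```text
clock: 8.25
position: [0.4671, -0.4093, 0.3403]
eef_rot: [-0.0, -0.666, 0.746, 0.0]
ft_force: [-0.3, -0.1, -2.0]
finger_gap: 0.409
grip_force: 60.0
```

```bash
python3 -m creep '[[1,[0,0,0.003],[0,0,0]],[1,[0,0,0.002],[0,0,0]],[1,[0,0,0],[0,0,0]]]'; python3 -m creep '[[1,[0,0,0.001],[0,0,0]],[1,[0,0,0],[0,0,0]]]'
```

```text
clock: 8.55
position: [0.467, -0.4092, 0.3355]
eef_rot: [0.0, -0.666, 0.746, 0.0]
ft_force: [0.4, 0.1, -2.5]
finger_gap: 0.412
grip_force: 60.0
clock: 8.75
position: [0.4671, -0.4093, 0.3347]
eef_rot: [0.0, -0.666, 0.746, -0.0]
ft_force: [0.5, 0.1, -2.5]
finger_gap: 0.409
grip_force: 60.0
```

```bash
python3 -m creep '[[1,[0,0,0.001],[0,0,0]],[1,[0,0,0.001],[0,0,0]],[1,[0,0,0],[0,0,0]]]';  python3 -m creep '[[1,[0,0,0.001],[0,0,0]],[1,[0,0,0],[0,0,0]]]'
```

```text
clock: 9.05
position: [0.4671, -0.4095, 0.3344]
eef_rot: [-0.0, -0.666, 0.746, -0.001]
ft_force: [0.2, 1.2, 5.7]
finger_gap: 0.404
grip_force: 60.8
clock: 9.25
position: [0.467, -0.4096, 0.3344]
eef_rot: [-0.0, -0.666, 0.746, -0.002]
ft_force: [-1.1, 1.6, 8.2]
finger_gap: 0.403
grip_force: 61.0
```

```bash
python3 -m creep '[[1,[0,0,-0.001],[0,0,0]],[0.1,[0,0,0],[0,0,0]],[-0.3,[0,0,0],[0,0,0]],[-0.6,[0,0,0],[0,0,0]],[-0.6,[0,0,0],[0,0,0]],[-0.6,[0,0,0],[0,0,0]],[-0.6,[0,0,-0.01],[0,0,0]],[-0.6,[0,0,-0.02],[0,0,0]],[-0.6,[0,0,-0.03],[0,0,0]],[-0.6,[0,0,-0.025],[0,0,0]]]'
python3 - <<'E'
from h import *
th=np.radians(10)
# grasp: cassette pose (x,y,yaw), pads centre at +28 mm along yaw from centre; tip centre height
for n,(x,y,w) in dict(A=(.5617,-.0533,-.431),B=(.4525,-.1515,-.572)).items():
  Rt=down(w,-th); tip=np.array([x+.028*np.cos(w),y+.028*np.sin(w),.06])
  plan(tip-Rt.apply([0,0,.168]),Rt,n)
  plan(tip-Rt.apply([0,0,.168]),down(w),n+" flat")
E
```

```text
clock: 10.25
position: [0.4669, -0.4093, 0.4201]
eef_rot: [-0.0, -0.666, 0.746, -0.001]
ft_force: [0.5, -0.1, 0.1]
finger_gap: 0.8
grip_force: 0.0
A turn(tool) [-0.11  -0.153 -1.249] shift after turn [ 0.0284 -0.3631  0.1926] shift before [-0.3468 -0.1081  0.1943]
A flat turn(tool) [-0.    -0.002 -1.253] shift after turn [-0.0055 -0.3631  0.1946] shift before [-0.3468 -0.1081  0.1943]
B turn(tool) [-0.097 -0.158 -1.109] shift after turn [-0.0593 -0.209   0.2081] shift before [-0.2295 -0.0077  0.1944]
B flat turn(tool) [-0.    -0.002 -1.112] shift after turn [-0.0945 -0.209   0.1946] shift before [-0.2295 -0.0077  0.1944]
```

```bash
python3 -m creep '[[-0.3,[0,0,0],[0,0,-0.139]],[-0.3,[0,0,0],[0,0,-0.139]],[-0.3,[0,0,0],[0,0,-0.139]],[-0.3,[0,0,0],[0,0,-0.139]],[-0.3,[0,0,0],[0,0,-0.139]],[-0.3,[0,0,0],[0,0,-0.139]],[-0.3,[0,0,0],[0,0,-0.139]],[-0.3,[0,0,0],[0,0,-0.139]],[-0.3,[0,0,0],[0,-0.088,0]],[-0.3,[0,0,0],[0,-0.088,0]]]' 30
python3 -m creep '[[-0.3,[-0.01,-0.035,0],[0,0,0]],[-0.3,[-0.01,-0.035,0],[0,0,0]],[-0.3,[-0.01,-0.035,0],[0,0,0]],[-0.3,[-0.01,-0.035,0],[0,0,0]],[-0.3,[-0.01,-0.035,0.03],[0,0,0]],[-0.3,[-0.01,-0.034,0.03],[0,0,0]],[-0.3,[0,0,0.03],[0,0,0]],[-0.3,[0,0,0.03],[0,0,0]],[-0.3,[0,0,0],[0,0,0]]]'
cat > meas.py <<'E'
from h import *
import sys
q=eval(sys.argv[1]); n=sys.argv[2]
cm=camera_model("wrist");i=get_image("wrist");cv2.imwrite(f"pics/{n}.png",i[:,:,::-1])
g=regions_of("wrist","cassette_a");print([(round(x["p"],2),np.round(x["point"]),int(x["pixels"].sum())) for x in g])
pt=proj(cm,[[q[0],q[1],.004]])[0];print("pred",pt)
G=min(g,key=lambda g:np.hypot(*(np.array(g["point"])-pt[::-1])))
b,f=fit([(cm,G["pixels"],None)],CAS,q);print("net",np.round(b,4),f)
m=(cv2.cvtColor(i,cv2.COLOR_RGB2GRAY)>165)&(cv2.dilate(G["pixels"].astype(np.uint8),np.ones((9,9)))>0)
m=cv2.morphologyEx(m.astype(np.uint8),cv2.MORPH_CLOSE,np.ones((9,9)))>0
b,f=fit([(cm,m,None)],CAS,q);print("thr",np.round(b,4),f)
E
python3 meas.py '[.4525,-.1515,-.572]' w2
```

```text
clock: 11.25
position: [0.4666, -0.4091, 0.4194]
eef_rot: [-0.025, 0.956, -0.281, -0.085]
ft_force: [0.1, 0.2, -0.6]
finger_gap: 0.648
grip_force: 0.0
clock: 12.15
position: [0.5115, -0.1893, 0.3071]
eef_rot: [-0.025, 0.955, -0.281, -0.088]
ft_force: [-0.5, 0.6, 0.6]
finger_gap: 0.648
grip_force: 0.0
[(0.61, array([150.,  96.]), 3597), (0.61, array([191., 255.]), 2699)]
pred [257.73236006 194.32955679]
net [ 0.4533 -0.1519 -0.5651] 0.052006189656299724
thr [ 0.452  -0.1505 -0.5659] 0.043851699131642434
```

View pics/w2.png

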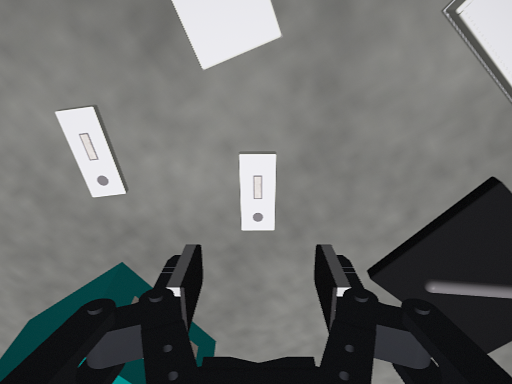

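```bash
cat >> h.py <<'E'
def gplan(q,h,d=.028,L=.171,th=np.radians(10)):
  Rt=down(q[2],-th); tip=np.array([q[0]+d*np.cos(q[2]),q[1]+d*np.sin(q[2]),h])
  plan(tip-Rt.apply([0,0,L]),Rt)
E
python3 -c '
from h import *
gplan((.4525,-.151,-.567),.0045)'
```

```text
turn(tool) [-0.     0.    -0.004] shift after turn [ 0.0095 -0.0008  0.1389] shift before [ 0.0095 -0.0008  0.1389]
```

```bash
python3 -m creep '[[-0.3,[0.0095,-0.001,0.03],[0,0,-0.004]],[-0.3,[0,0,0.03],[0,0,0]],[-0.3,[0,0,0.03],[0,0,0]],[-0.3,[0,0,0.025],[0,0,0]],[-0.3,[0,0,0.01],[0,0,0]],[-0.3,[0,0,0.007],[0,0,0]],[-0.3,[0,0,0.004],[0,0,0]],[-0.3,[0,0,0],[0,0,0]]]'
```

```text
clock: 13.05
position: [0.5018, -0.1817, 0.1753]
eef_rot: [-0.025, 0.956, -0.279, -0.083]
ft_force: [-0.1, 0.7, 0.2]
finger_gap: 0.652
grip_force: 0.0
```

```bash
python3 -m creep '[[0.1,[0,0,0.001],[0,0,0]],[0.15,[0,0,0.001],[0,0,0]],[0.15,[0,0,0],[0,0,0]],[0.15,[0,0,0],[0,0,0]]]' 30;  python3 -m creep '[[1,[0,0,0],[0,0,0]],[1,[0,0,0],[0,0,0]],[1,[0,0,0],[0,0,0]],[1,[0,0,0],[0,0,0]],[1,[0,0,0],[0,0,0]]]' 40; python3 - <<'E'
from h import *
i=get_image("wrist");s=get_image("side")
cv2.imwrite("pics/g1.png",np.hstack([i[180:384,130:400],s[184:324,180:365][:, :].repeat(1,0)]) [:,:,::-1] if 0 else i[150:384,100:420,::-1])
E
```

```text
clock: 13.45
position: [0.501, -0.1814, 0.1727]
eef_rot: [-0.025, 0.956, -0.279, -0.084]
ft_force: [0.3, -0.4, -0.2]
finger_gap: 0.427
grip_force: 0.0
clock: 13.95
position: [0.5011, -0.1814, 0.1729]
eef_rot: [-0.025, 0.956, -0.279, -0.084]
ft_force: [-0.4, -0.3, 4.9]
finger_gap: 0.358
grip_force: 40.0
```

View pics/g1.png

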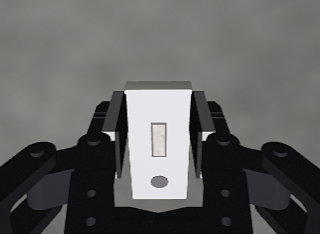

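B is gripped near its far end with the well end leading, and the crop shows it centred between the pads. Lift and compute the insertion pose.

```bash
cat >> h.py <<'E'
SB=(.6345,.281,1.457)
def Tm(R,p): M=np.eye(4);M[:3,:3]=R;M[:3,3]=p;return M
def insert(cas,gp,gq,depths,slot_off=(0,0,0)):
  G=Tm(quat(gq).as_matrix(),gp); C=Tm(Ro.from_euler('z',cas[2]).as_matrix(),[cas[0],cas[1],.004])
  X=np.linalg.inv(G)@C; X[1,3]*=.3; print("cas in tool",np.round(X[:3,3],4))
  w=Ro.from_euler('z',SB[2]).apply([np.cos(t),0,-np.sin(t)]); up=Ro.from_euler('z',SB[2]).apply([np.sin(t),0,np.cos(t)])
  R=np.array([-w,np.cross(up,-w),up]).T
  sl=place(np.array([[-.059,0,.127]]),SB)[0]+slot_off
  for d in depths:
    H=Tm(R,sl+w*(d-.04))@np.linalg.inv(X)
    print("depth",d,"TCP",np.round(H[:3,3],4)); plan(H[:3,3],Ro.from_matrix(H[:3,:3]))
E
python3 -m creep '[[1,[0,0,-0.01],[0,0,0]],[1,[0,0,-0.03],[0,0,0]],[1,[0,0,-0.04],[0,0,0]],[1,[0,0,-0.04],[0,0,0]],[1,[0,0,-0.04],[0,0,0]],[1,[0,0,-0.02],[0,0,0]]]'
python3 -c '
from h import *
insert((.4525,-.151,-.567),(.5011,-.1814,.1729),(-.025,.956,-.279,-.084),(-.02,.052))'
```

```text
clock: 14.65
position: [0.5279, -0.1989, 0.354]
eef_rot: [-0.025, 0.956, -0.279, -0.082]
ft_force: [0.3, -0.5, -0.2]
finger_gap: 0.357
grip_force: 39.6
cas in tool [-0.0269  0.0002  0.1763]
depth -0.02 TCP [0.6291 0.2338 0.3323]
 turn(tool) [-0.18   0.589  1.121] shift after turn [-0.4002 -0.0513 -0.1877] shift before [-0.1415 -0.4192  0.0472]
depth 0.052 TCP [0.6355 0.2902 0.288 ]
 turn(tool) [-0.18   0.589  1.121] shift after turn [-0.4711 -0.0512 -0.1751] shift before [-0.1585 -0.4701  0.0952]
```

```bash
python3 -m creep '[[1,[0,0,0],[-0.02,0.0654,0.1246]],[1,[0,0,0],[-0.02,0.0654,0.1246]],[1,[0,0,0],[-0.02,0.0654,0.1246]],[1,[0,0,0],[-0.02,0.0654,0.1246]],[1,[0,0,0],[-0.02,0.0654,0.1246]],[1,[0,0,0],[-0.02,0.0654,0.1246]],[1,[0,0,0],[-0.02,0.0654,0.1246]],[1,[0,0,0],[-0.02,0.0654,0.1246]],[1,[0,0,0],[-0.02,0.0654,0.1246]],[1,[0,0,0],[0,0,0]]]'
python3 -m creep '[[1,[-0.036,-0.0046,-0.017],[0,0,0]],[1,[-0.036,-0.0046,-0.017],[0,0,0]],[1,[-0.036,-0.0046,-0.017],[0,0,0]],[1,[-0.036,-0.0046,-0.017],[0,0,0]],[1,[-0.036,-0.0046,-0.017],[0,0,0]],[1,[-0.036,-0.0046,-0.017],[0,0,0]],[1,[-0.036,-0.0046,-0.017],[0,0,0]],[1,[-0.036,-0.0046,-0.017],[0,0,0]],[1,[-0.036,-0.0046,-0.017],[0,0,0]],[1,[0,0,0],[0,0,0]]]'
python3 - <<'E'
from h import *
insert((.4525,-.151,-.567),(.5011,-.1814,.1729),(-.025,.956,-.279,-.084),(-.02,.052))
a=get_image("wrist");b=get_image("side")[60:220,120:320]
cv2.imwrite("pics/i1.png",np.vstack([cv2.resize(a,(400,300)),cv2.resize(b,(400,300),interpolation=2)[:300]]).reshape(2,300,400,3).transpose(1,0,2,3).reshape(300,800,3)[:,:,::-1])
E
```

```text
clock: 15.65
position: [0.5271, -0.1981, 0.349]
eef_rot: [-0.182, -0.646, 0.724, -0.158]
ft_force: [-0.2, 0.2, -0.4]
finger_gap: 0.355
grip_force: 39.6
clock: 16.65
position: [0.61, 0.1568, 0.3324]
eef_rot: [-0.18, -0.65, 0.721, -0.157]
ft_force: [1.3, -0.6, -0.4]
finger_gap: 0.356
grip_force: 39.7
cas in tool [-0.0269  0.0002  0.1763]
depth -0.02 TCP [0.6291 0.2338 0.3323]
 turn(tool) [0.004 0.004 0.011] shift after turn [-0.0696 -0.0102 -0.0369] shift before [-0.0696 -0.0108 -0.0366]
depth 0.052 TCP [0.6355 0.2902 0.288 ]
 turn(tool) [0.004 0.004 0.011] shift after turn [-0.1405 -0.0101 -0.0243] shift before [-0.1405 -0.0116 -0.0238]
```

View pics/i1.png

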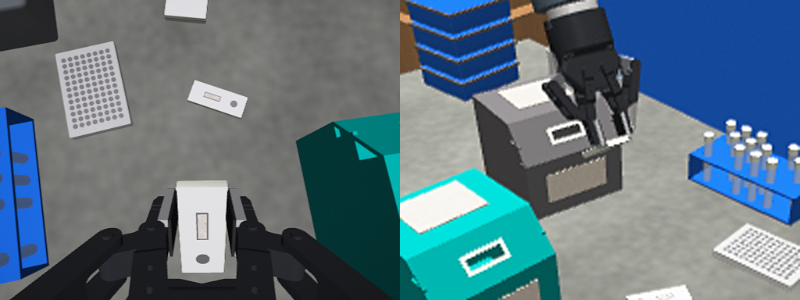

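The cassette sits unchanged in the grip: its corners are at the same wrist pixels as at the grasp, and the side view shows it nose-down before the slot. Continue to the pre-insertion pose.

```bash
python3 -m creep '[[1,[-0.02,-0.003,-0.0105],[0.004,0.004,0.011]],[1,[-0.02,-0.003,-0.0105],[0,0,0]],[1,[-0.02,-0.003,-0.0105],[0,0,0]],[1,[-0.0096,-0.0012,-0.0052],[0,0,0]],[1,[0,0,0],[0,0,0]],[1,[0,0,0],[0,0,0]]]'
python3 - <<'E'
from h import *
insert((.4525,-.151,-.567),(.5011,-.1814,.1729),(-.025,.956,-.279,-.084),(-.02,-.002,.052))
b=get_image("side")[80:200,140:280];c=get_image("top")[110:230,60:200]
cv2.imwrite("pics/i2.png",np.hstack([cv2.resize(x,(400,343),interpolation=2) for x in(b,c)])[:,:,::-1])
E
```

```text
clock: 17.35
position: [0.6287, 0.2284, 0.3333]
eef_rot: [-0.18, -0.643, 0.727, -0.162]
ft_force: [0.3, -0.4, 0.7]
finger_gap: 0.354
grip_force: 39.7
cas in tool [-0.0269  0.0002  0.1763]
depth -0.02 TCP [0.6291 0.2338 0.3323]
 turn(tool) [ 0.002 -0.002 -0.008] shift after turn [-0.0053  0.0002 -0.0017] shift before [-0.0053  0.0003 -0.0017]
depth -0.002 TCP [0.6307 0.2479 0.3212]
 turn(tool) [ 0.002 -0.002 -0.008] shift after turn [-0.023   0.0002  0.0015] shift before [-0.023   0.0004  0.0014]
depth 0.052 TCP [0.6355 0.2902 0.288 ]
 turn(tool) [ 0.002 -0.002 -0.008] shift after turn [-0.0762  0.0003  0.0109] shift before [-0.0762  0.0009  0.0108]
```

View pics/i2.png

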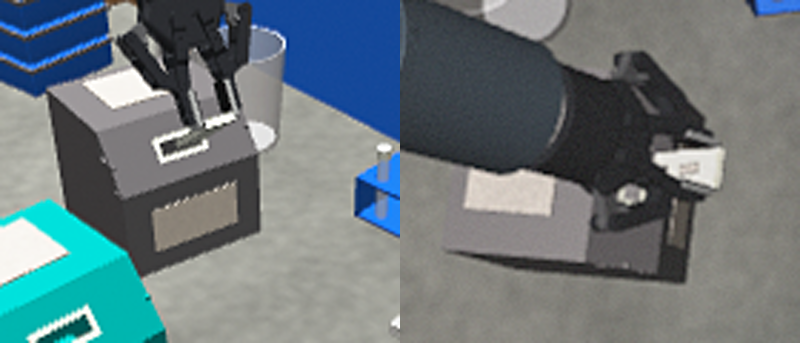

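The nose is just in front of the slot. In the side crop the slot frame is at (145,180) and the cassette edge is next to it. Ease in while watching the force.

```bash
python3 -m creep '[[1,[-0.009,0,0.0005],[0.001,-0.001,-0.004]],[1,[-0.009,0,0.001],[0.001,-0.001,-0.004]],[1,[-0.005,0,0],[0,0,0]],[1,[0,0,0],[0,0,0]]]'
python3 - <<'E'
from h import *
insert((.4525,-.151,-.567),(.5011,-.1814,.1729),(-.025,.956,-.279,-.084),(-.002,.01,.052))
E
```

```text
clock: 17.85
position: [0.631, 0.2497, 0.32]
eef_rot: [-0.18, -0.646, 0.724, -0.162]
ft_force: [-0.1, 0.5, -0.6]
finger_gap: 0.354
grip_force: 39.7
cas in tool [-0.0269  0.0002  0.1763]
depth -0.002 TCP [0.6307 0.2479 0.3212]
 turn(tool) [-0.    -0.001  0.001] shift after turn [ 0.0021  0.0001 -0.0002] shift before [ 0.0021  0.0001 -0.0002]
depth 0.01 TCP [0.6318 0.2573 0.3139]
 turn(tool) [-0.    -0.001  0.001] shift after turn [-0.0097  0.0001  0.0019] shift before [-0.0097  0.0001  0.0019]
depth 0.052 TCP [0.6355 0.2902 0.288 ]
 turn(tool) [-0.    -0.001  0.001] shift after turn [-0.051   0.0002  0.0092] shift before [-0.051   0.0001  0.0091]
```

```bash
python3 -m creep '[[1,[-0.004,0,0.0008],[0,0,0]],[1,[-0.003,0,0.0005],[0,0,0]],[1,[-0.003,0,0.0005],[0,0,0]],[1,[0,0,0],[0,0,0]]]';python3 -m creep '[[1,[-0.005,0,0.0009],[0,0,0]],[1,[-0.005,0,0.0009],[0,0,0]],[1,[0,0,0],[0,0,0]]]'
```

```text
clock: 18.25
position: [0.632, 0.2571, 0.3144]
eef_rot: [-0.18, -0.646, 0.724, -0.162]
ft_force: [-0.0, -0.5, -0.4]
finger_gap: 0.353
grip_force: 39.7
clock: 18.55
position: [0.6329, 0.2653, 0.3077]
eef_rot: [-0.18, -0.646, 0.724, -0.161]
ft_force: [1.2, 0.3, -0.4]
finger_gap: 0.355
grip_force: 39.7
```

No contact at 20 mm depth, so it is through the mouth. Go on to about 52 mm.

```bash
python3 -m creep '[[1,[-0.007,0,0.0012],[0,0,0]],[1,[-0.007,0,0.0012],[0,0,0]],[1,[-0.007,0,0.0012],[0,0,0]],[1,[-0.006,0,0.0011],[0,0,0]],[1,[-0.004,0,0.0007],[0,0,0]],[1,[0,0,0],[0,0,0]]]'
python3 - <<'E'
from h import *
insert((.4525,-.151,-.567),(.5011,-.1814,.1729),(-.025,.956,-.279,-.084),(.052,))
E
```

```text
clock: 19.15
position: [0.6358, 0.29, 0.2885]
eef_rot: [-0.18, -0.646, 0.724, -0.162]
ft_force: [-0.2, 1.0, 0.9]
finger_gap: 0.359
grip_force: 39.7
cas in tool [-0.0269  0.0002  0.1763]
depth 0.052 TCP [0.6355 0.2902 0.288 ]
 turn(tool) [-0.    -0.001  0.   ] shift after turn [-0.0004  0.0003  0.0003] shift before [-0.0004  0.0003  0.0003]
```

```bash
python3 -m creep '[[0,[0,0,0],[0,0,0]],[-0.3,[0,0,0],[0,0,0]],[-0.3,[0,0,0],[0,0,0]],[-0.3,[0,0,0],[0,0,0]],[-0.3,[0,0,0],[0,0,0]],[-0.3,[0.01,0,-0.01],[0,0,0]],[-0.3,[0.02,0,-0.02],[0,0,0]],[-0.3,[0.03,0,-0.02],[0,0,0]],[-0.3,[0.04,0,-0.02],[0,0,0]],[-0.3,[0.04,0,0],[0,0,0]]]'
python3 - <<'E'
from h import *
b=get_image("side")[80:200,140:280];c=get_image("top")[110:230,60:200]
cv2.imwrite("pics/i3.png",np.hstack([cv2.resize(x,(400,343),interpolation=2) for x in(b,c)])[:,:,::-1])
gplan((.5617,-.0533,-.431),.09)
E
```

```text
clock: 20.15
position: [0.625, 0.1988, 0.4212]
eef_rot: [-0.177, -0.646, 0.724, -0.163]
ft_force: [1.9, -0.4, 0.6]
finger_gap: 0.652
grip_force: 0.0
 turn(tool) [ 0.188 -0.574 -1.264] shift after turn [0.1312 0.2521 0.1443] shift before [ 0.164  -0.0196  0.2726]
```

View pics/i3.png

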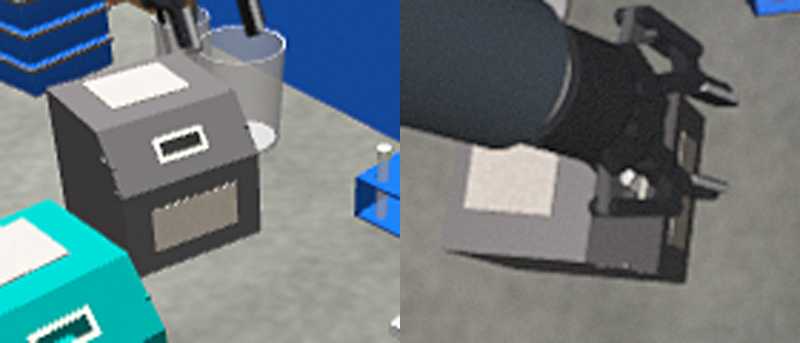

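The slot at (145,180) is empty and clear, so cassette B dropped inside. Now A, the same way.

```bash
python3 -m creep '[[-0.3,[0,0,0],[0.0188,-0.0574,-0.1264]],[-0.3,[0,0,0],[0.0188,-0.0574,-0.1264]],[-0.3,[0,0,0],[0.0188,-0.0574,-0.1264]],[-0.3,[0,0,0],[0.0188,-0.0574,-0.1264]],[-0.3,[0,0,0],[0.0188,-0.0574,-0.1264]],[-0.3,[0,0,0],[0.0188,-0.0574,-0.1264]],[-0.3,[0,0,0],[0.0188,-0.0574,-0.1264]],[-0.3,[0,0,0],[0.0188,-0.0574,-0.1264]],[-0.3,[0,0,0],[0.0188,-0.0574,-0.1264]],[-0.3,[0,0,0],[0.0188,-0.0574,-0.1264]]]'
python3 -m creep '[[-0.3,[0.015,0.029,0],[0,0,0]],[-0.3,[0.015,0.03,0],[0,0,0]],[-0.3,[0.015,0.03,0.02],[0,0,0]],[-0.3,[0.015,0.03,0.02],[0,0,0]],[-0.3,[0.015,0.03,0.02],[0,0,0]],[-0.3,[0.015,0.03,0.02],[0,0,0]],[-0.3,[0.015,0.03,0.02],[0,0,0]],[-0.3,[0.015,0.03,0.02],[0,0,0]],[-0.3,[0.011,0.015,0.01],[0,0,0]],[-0.3,[0,0,0],[0,0,0]]]'
python3 meas.py '[.5617,-.0533,-.431]' w3
python3 -c '
from h import *
gplan((.5617,-.0533,-.431),.0045)'
```

```text
clock: 21.25
position: [0.625, 0.199, 0.4178]
eef_rot: [-0.017, 0.974, -0.209, -0.089]
ft_force: [-0.0, -0.1, -1.1]
finger_gap: 0.65
grip_force: 0.0
clock: 22.25
position: [0.6151, -0.0787, 0.2654]
eef_rot: [-0.015, 0.973, -0.213, -0.09]
ft_force: [0.8, 0.6, 1.2]
finger_gap: 0.652
grip_force: 0.0
[(0.57, array([199., 257.]), 3730)]
pred [254.43797287 207.87113373]
net [ 0.5629 -0.0545 -0.4399] 0.025372443883719703
thr [ 0.5604 -0.0527 -0.4382] 0.05338910480205521
 turn(tool) [0.007 0.005 0.002] shift after turn [0.0152 0.0015 0.0935] shift before [0.0157 0.0009 0.0934]
```

```bash
python3 -m creep '[[-0.3,[0.0155,0.001,0.02],[0.007,0.005,0.008]],[-0.3,[0,0,0.025],[0,0,0]],[-0.3,[0,0,0.02],[0,0,0]],[-0.3,[0,0,0.01],[0,0,0]],[-0.3,[0,0,0.007],[0,0,0]],[-0.3,[0,0,0.004],[0,0,0]],[-0.3,[0,0,0],[0,0,0]]]'
python3 -c '
from h import *
gplan((.562,-.0535,-.437),.0045)'
```

```text
clock: 23.05
position: [0.6154, -0.0774, 0.1801]
eef_rot: [-0.018, 0.973, -0.216, -0.085]
ft_force: [-0.2, -0.5, -0.7]
finger_gap: 0.654
grip_force: 0.0
 turn(tool) [0.001 0.    0.001] shift after turn [0.0004 0.001  0.0072] shift before [0.0004 0.001  0.0072]
```

```bash
python3 -m creep '[[-0.3,[0,0.001,0.004],[0,0,0]],[0.1,[0,0,0.002],[0,0,0]],[0.15,[0,0,0.001],[0,0,0]],[0.15,[0,0,0],[0,0,0]]]' 40;  python3 -m creep '[[1,[0,0,0],[0,0,0]],[1,[0,0,0],[0,0,0]],[1,[0,0,0],[0,0,0]],[1,[0,0,0],[0,0,0]],[1,[0,0,0],[0,0,0]]]' 40; python3 -c "
from station import *
print(observe()['position'],observe()['eef_rot'])"
```

```text
clock: 23.45
position: [0.6136, -0.0781, 0.1727]
eef_rot: [-0.018, 0.972, -0.216, -0.086]
ft_force: [0.2, -0.3, -0.1]
finger_gap: 0.427
grip_force: 0.0
clock: 23.95
position: [0.6138, -0.0781, 0.173]
eef_rot: [-0.018, 0.973, -0.216, -0.085]
ft_force: [1.3, 0.2, 2.8]
finger_gap: 0.356
grip_force: 39.9
[ 0.61379346 -0.07811572  0.17301955] [-0.01839923  0.9725212  -0.21584373 -0.08529639]
```

```bash
python3 -m creep '[[1,[0,0,-0.01],[0,0,0]],[1,[0,0,-0.03],[0,0,0]],[1,[0,0,-0.04],[0,0,0]],[1,[0,0,-0.04],[0,0,0]],[1,[0,0,-0.04],[0,0,0]],[1,[0,0,-0.02],[0,0,0]]]'
python3 - <<'E'
from h import *
i=get_image("wrist")
# white cassette in the gripper: compare with B's corner pixels (226,240)(292,240)(233,348)(288,348)
m=(cv2.cvtColor(i,cv2.COLOR_RGB2GRAY)>165).astype(np.uint8); m[:, :200]=0; m[:,320:]=0; m[:225]=0
for r in(245,270,300,330,345):
  c=np.where(m[r])[0]; print(r,c.min() if len(c) else None,c.max() if len(c) else None)
rows=np.where(m[:,262])[0];print(rows.min(),rows.max())
cv2.imwrite("pics/g2.png",i[150:384,100:420,::-1])
E
```

```text
clock: 24.55
position: [0.6426, -0.0917, 0.3547]
eef_rot: [-0.019, 0.973, -0.216, -0.083]
ft_force: [0.6, 1.1, -0.1]
finger_gap: 0.36
grip_force: 39.6
245 227 290
270 228 288
300 229 287
330 230 285
345 231 284
240 348
```

Cassette A sits in the grip exactly as B did, with matching edge pixels. Compute its insertion.

```bash
cat > insA.py <<'E'
from h import *
import sys
insert((.562,-.0535,-.437),(.6138,-.0781,.1730),(-.0184,.97252,-.21584,-.0853),eval(sys.argv[1]))
E
python3 insA.py '(-.02,)'
```

```text
cas in tool [-0.0271 -0.0002  0.1764]
depth -0.02 TCP [0.6291 0.2339 0.3324]
 turn(tool) [-0.205  0.567  1.251] shift after turn [-0.296   0.0509 -0.1296] shift before [-0.1443 -0.2894  0.0493]
```

```bash
python3 -m creep '[[1,[0,0,0],[-0.0205,0.0567,0.1251]],[1,[0,0,0],[-0.0205,0.0567,0.1251]],[1,[0,0,0],[-0.0205,0.0567,0.1251]],[1,[0,0,0],[-0.0205,0.0567,0.1251]],[1,[0,0,0],[-0.0205,0.0567,0.1251]],[1,[0,0,0],[-0.0205,0.0567,0.1251]],[1,[0,0,0],[-0.0205,0.0567,0.1251]],[1,[0,0,0],[-0.0205,0.0567,0.1251]],[1,[0,0,0],[-0.0205,0.0567,0.1251]],[1,[0,0,0],[-0.0205,0.0567,0.1251]]]'
python3 -m creep '[[1,[-0.033,0.0057,-0.0145],[0,0,0]],[1,[-0.033,0.0057,-0.0145],[0,0,0]],[1,[-0.033,0.0057,-0.0145],[0,0,0]],[1,[-0.033,0.0057,-0.0145],[0,0,0]],[1,[-0.033,0.0057,-0.0145],[0,0,0]],[1,[-0.033,0.0057,-0.0145],[0,0,0]],[1,[-0.033,0.0057,-0.0145],[0,0,0]],[1,[0,0,0],[0,0,0]],[1,[0,0,0],[0,0,0]]]'
python3 insA.py '(-.02,)'
```

```text
clock: 25.6
position: [0.6419, -0.0911, 0.35]
eef_rot: [-0.184, -0.645, 0.725, -0.158]
ft_force: [-1.1, -0.8, 0.2]
finger_gap: 0.363
grip_force: 39.6
clock: 26.5
position: [0.6307, 0.1643, 0.3313]
eef_rot: [-0.184, -0.648, 0.723, -0.157]
ft_force: [0.2, 0.3, -0.6]
finger_gap: 0.358
grip_force: 39.7
cas in tool [-0.0271 -0.0002  0.1764]
depth -0.02 TCP [0.6291 0.2339 0.3324]
 turn(tool) [ 0.008 -0.     0.006] shift after turn [-0.0604  0.0095 -0.0334] shift before [-0.0604  0.0093 -0.0333]
```

```bash
python3 -m creep '[[1,[-0.02,0.003,-0.011],[0.008,0,0.006]],[1,[-0.02,0.003,-0.011],[0,0,0]],[1,[-0.015,0.0025,-0.008],[0,0,0]],[1,[-0.005,0.001,-0.003],[0,0,0]],[1,[0,0,0],[0,0,0]],[1,[0,0,0],[0,0,0]]]'
python3 insA.py '(-.02,-.002)'
```

```text
clock: 27.1
position: [0.6293, 0.2317, 0.3327]
eef_rot: [-0.181, -0.645, 0.725, -0.161]
ft_force: [-0.5, -0.3, -0.8]
finger_gap: 0.36
grip_force: 39.7
cas in tool [-0.0271 -0.0002  0.1764]
depth -0.02 TCP [0.6291 0.2339 0.3324]
 turn(tool) [ 0.     0.    -0.002] shift after turn [-0.0021  0.0005 -0.0008] shift before [-0.0021  0.0005 -0.0008]
depth -0.002 TCP [0.6308 0.248  0.3213]
 turn(tool) [ 0.     0.    -0.002] shift after turn [-0.0198  0.0005  0.0024] shift before [-0.0198  0.0005  0.0024]
```

```bash
python3 -m creep '[[1,[-0.009,0.0005,0.001],[0,0,-0.002]],[1,[-0.007,0,0.001],[0,0,0]],[1,[-0.004,0,0.0005],[0,0,0]],[1,[0,0,0],[0,0,0]]]'
python3 -m creep '[[1,[-0.006,0,0.001],[0,0,0]],[1,[-0.004,0,0.0007],[0,0,0]],[1,[0,0,0],[0,0,0]]]'
python3 insA.py '(.01,.052)'
```

```text
clock: 27.5
position: [0.6306, 0.2494, 0.3202]
eef_rot: [-0.181, -0.646, 0.724, -0.16]
ft_force: [0.5, -0.6, -0.8]
finger_gap: 0.361
grip_force: 39.7
clock: 27.8
position: [0.6315, 0.2574, 0.3142]
eef_rot: [-0.181, -0.646, 0.724, -0.16]
ft_force: [0.4, 1.1, -0.7]
finger_gap: 0.357
grip_force: 39.7
cas in tool [-0.0271 -0.0002  0.1764]
depth 0.01 TCP [0.6318 0.2574 0.3139]
 turn(tool) [ 0.    -0.     0.001] shift after turn [-0.0002 -0.0003  0.0002] shift before [-0.0002 -0.0003  0.0002]
depth 0.052 TCP [0.6356 0.2903 0.2881]
 turn(tool) [ 0.    -0.     0.001] shift after turn [-0.0415 -0.0003  0.0075] shift before [-0.0415 -0.0004  0.0075]
```

```bash
python3 -m creep '[[1,[-0.005,0,0.0009],[0,0,0]],[1,[-0.005,0,0.0009],[0,0,0]],[1,[0,0,0],[0,0,0]]]'
python3 -m creep '[[1,[-0.007,0,0.0013],[0,0,0]],[1,[-0.007,0,0.0013],[0,0,0]],[1,[-0.007,0,0.0013],[0,0,0]],[1,[-0.007,0,0.0013],[0,0,0]],[1,[-0.004,0,0.0007],[0,0,0]],[1,[0,0,0],[0,0,0]]]'
python3 insA.py '(.052,)'
```

```text
clock: 28.1
position: [0.6324, 0.2654, 0.3078]
eef_rot: [-0.181, -0.646, 0.724, -0.16]
ft_force: [0.2, 0.8, -0.2]
finger_gap: 0.36
grip_force: 39.7
clock: 28.7
position: [0.6352, 0.2907, 0.2876]
eef_rot: [-0.181, -0.646, 0.724, -0.16]
ft_force: [0.2, -1.5, 0.2]
finger_gap: 0.356
grip_force: 39.7
cas in tool [-0.0271 -0.0002  0.1764]
depth 0.052 TCP [0.6356 0.2903 0.2881]
 turn(tool) [ 0.    -0.     0.002] shift after turn [ 0.0006 -0.0004 -0.0003] shift before [ 0.0006 -0.0004 -0.0003]
```

```bash
python3 -m creep '[[0,[0,0,0],[0,0,0]],[-0.3,[0,0,0],[0,0,0]],[-0.3,[0,0,0],[0,0,0]],[-0.3,[0,0,0],[0,0,0]],[-0.3,[0,0,0],[0,0,0]],[-0.3,[0.01,0,-0.01],[0,0,0]],[-0.3,[0.02,0,-0.02],[0,0,0]],[-0.3,[0.03,0,-0.02],[0,0,0]],[-0.3,[0.04,0,-0.03],[0,0,0]],[-0.3,[0,0,-0.03],[0,0,0]]]'
python3 -m creep '[[-0.3,[0,0,0],[0,0,0]],[-0.3,[0,0,0],[0,0,0]],[-0.3,[0,0,0],[0,0,0]]]'
python3 - <<'E'
from h import *
b=get_image("side");cv2.imwrite("pics/end.png",np.hstack([cv2.resize(b[80:200,140:280],(400,343),interpolation=2),cv2.resize(b[183:,256:],(400,343),interpolation=2)])[:,:,::-1])
for c in("side","top"):
  get_image(c) if c=="top" else None
  print(c,[(round(x["p"],2),x["point"]) for x in look_for(c,"cassette_a")])
cms={c:camera_model(c) for c in("top","side")}
o=[(cms[c],regions_of(c,"bottle")[0]["pixels"],None) for c in("top","side")]
b=fit(o,BOT,[.466,-.41,0],.004);print("bottle",b)
E
```

```text
clock: 29.7
position: [0.6308, 0.2496, 0.4395]
eef_rot: [-0.178, -0.645, 0.726, -0.161]
ft_force: [0.7, 0.7, 0.8]
finger_gap: 0.648
grip_force: 0.0
clock: 30.0
position: [0.6312, 0.2535, 0.4317]
eef_rot: [-0.181, -0.646, 0.724, -0.16]
ft_force: [0.0, -0.0, -0.4]
finger_gap: 0.654
grip_force: 0.0
side []
top []
bottle (array([ 0.47010475, -0.41293558,  0.09773553]), np.float64(0.056279377789001175))
```

View pics/end.png

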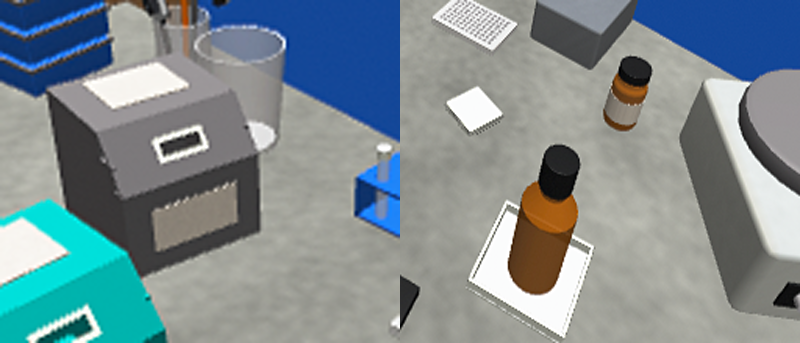

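The slot at (145,180) is empty, and no cassette is detected on the bench. The bottle stands upright about 4 mm from the tray's centre, and the arm is clear.

```bash
python3 -c "
from station import *
print(r.close_job())"
```

```text
the job is handed in; nothing more can be done
None
```

The job is handed in at about 30 s of the 67 s allowed, but no verdict came back: the last pictures show the bottle upright in the spill tray and neither cassette left on the bench or in the slot, so both should be inside the grey box.

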